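# Load a bearing block under the spring-closed cover

### The job

Press the red bar down with one fingertip to swing the yellow spring-closed cover open and, while that finger holds it open, push the steel bearing block along its track with the other fingertip until it is fully home against the end stop under the cover. Only then let go, so that the cover springs shut over the block. Do not grasp or lift the block, and leave the socket, the bearing and the bracket where they are.

Things in the scene. Friction and masses are not known exactly. Their poses are not given: they have to be found in the camera images.
- nest: Grey loading nest fixed to the bench, 236 x 74 mm, place and yaw vary. Origin on the bench under the track's centre line; x runs along the track in the loading direction (to the end stop), y to the left of that, z up. Track floor: 25 mm above the origin, x = -132 to +104 mm, between guide rails (inner faces y = +-19 mm) only 7 mm high. Block fully home = its origin at nest x = +62 mm.
- end_stop (a point): Foot of the end stop's face, on the track's centre line at floor level (nest x = +90, y = 0, z = 25 mm). The stop is 46 mm wide and 18 mm high.
- hinge_line (a point): Point on the cover's hinge line, at nest x = 0, y = +28 mm, 22 mm above the track floor. The line is parallel to nest x: a steel shaft 8 mm thick from x = -121 to +101 mm, carried by two posts (10 x 14 mm, tops 55 mm above the bench) at x = -126 and +106 mm.
- block: Loose steel bearing block, 0.2 to 0.45 kg, in the track, at the start clear of the cover; 56 mm long (x), 34 mm wide. Front (x = -6 to +28 mm): boss 32 mm high with a dark round seat on top; rear (x = -28 to -6 mm): foot 20 mm high. Origin: centre of its underside; its x axis points along the track to the end stop. It is pushed on the foot's rear face (x = -28 mm), on the centre line.
- cover (a joint): Hinge of the yellow cover, rad: 0 shut, 1.0 fully open (hard stop; no need to go so far); a spring shuts it. Shut, its roof spans nest x = +45.5 to +98, y = -14 to +31 mm, top 40 mm above the track floor. From 0.65 rad on the block passes beneath. Only pressing the red bar down opens it; pushing along the track does not. At 0.8 rad the roof's free edge is about 65 mm above the track floor.
- skirt (a point): Middle of the lower edge of the cover's skirt, a 4 x 22 mm wide tongue under the roof at nest x = +45.5 to +49.5 mm. Shut, it hangs to 23 mm above the track floor (y = -13 to +9 mm) and stops the boss; with the block home it drops behind the boss, above the foot.
- press_bar (a point): On the axis of the red bar (12 mm thick, parallel to the track, nest x = -116 to +80 mm, a 7 mm arm to the hinge at each end only), 40 mm out from the hinge, about 65 mm left (+y) of the track's centre. Bar top above the track floor: 42 mm shut, 13 mm at 0.75 rad, 7 mm at 0.9 rad, 4 mm at 1.0 rad. Takes 2.5 N at first, 6 N open. A finger can slide along it while another at equal height pushes the foot.
- socket: Bystander: bright deep socket, 28 mm diameter, 55 mm high, standing on the bench. Origin: centre of its underside.
- bearing: Bystander: steel bearing ring lying flat, 52 mm diameter, 16 mm high. Origin: centre of its underside.
- bracket: Bystander: small steel angle bracket, 50 x 30 mm foot, 33 mm high. Origin: centre of its underside.
Not all that is in view belongs to the job. What is shaped like the block but blue, green or orange is not meant.

How it is judged:
By the outcome, as a careful person would: the job done as asked, in the order asked, and still so for the second after the job is handed in, with the robot touching nothing.
It also fails if it takes over 42 s, if anything falls off the work surface, if the arm or the gripper's body presses on something with over 40 N, if the wrist force passes 120 N, or if a joint passes its speed limit or range.

### The arm

A 6-joint arm with a two-finger parallel gripper is mounted at the origin on the work surface. World frame = base frame: x ahead of the robot, y to its left, z up, the work surface at z = 0. Lengths are in m, angles in rad, forces in N, time in s.
With the tool pointing down it reaches from about 0.275 to 0.85 m from the base axis. Payload 5.2 kg.
Tool frame: the origin (TCP) lies at the very end of the fingers, on their centre line; the grasp point (between the pads) lies 19 mm behind it (ctrl.pinch_z is the distance from the TCP to the grasp point, in m); z points along the fingers, y is the direction in which the jaws open and shut (so a half turn about z gives the same grasp; the last joint's range is limited). The gripper opens to 85 mm and grips with 20 to 120 N. Pads are 22 mm wide; open, the fingers measure 114 mm over their backs; the gripper's body (76 mm by 85 mm) begins 54 mm behind the grasp point. The pads swing forward as they close: fully open they stand 13 mm farther back than shut.
Start: joints at [1.115, 0.259, 1.535, -0, 1.348, -0.203], TCP at [0.138, 0.533, 0.231] pointing down, gripper open.
Joint ranges: [-3.14, 3.14], [-0.91, 2.08], [0.19, 2.58], [-1.22, 4.36], [0.22, 2.71], [-3.12, 3.12]. Speed limits (rad/s): [2.57, 2.57, 3.14, 3.14, 3.14, 3.14].

### API

Orientations are given as a 3x3 rotation matrix whose columns are the frame's x, y, z axes.
In Python, from rig import ctrl gives the robot as it stands.
- The arm moves only by the shell command python3 -m creep 'ROWS' [FORCE]. ROWS is JSON, a list of rows, each a list of 3 entries, a list of its own where there are three numbers: the shift along the world's x, y, z in mm, then the turn, a rotation vector about the world's x, y, z in degrees, then the finger opening in mm, from 0 to 85.4. A call has 1 to 12 rows; each row is the pose to reach, as a shift and turn from the pose measured when the call began; what a row does not reach only later rows make up. A row lasts 1/10 s, in which the tool goes at most 50 mm and 8.59 degrees, less where a joint would pass 70% of its speed; a pose out of reach is approached as far as the arm can. A call with a gripper value outside its range is refused whole. The fingers move at their own pace and stop on an object; FORCE is the grip in N (left out, the last holds). Time passes only in rows, so rows that repeat a pose let the fingers close. It gives the time, the measured TCP pose, the force and the opening at its end, in the units of the state.
- ctrl.get_obs(): the state, without advancing time (a new reading comes with each control period).
- ctrl.snapshot(name): name is "scene" or "top" or "wrist"; returns a dict with "color" (420x560x3 uint8, red, green, blue), "camera_matrix" (3x3 intrinsics, pixels), "rvec" (rotation vector, rad) and "tvec" (3), from world to camera coordinates, as OpenCV has them. Camera axes: x right, y down, z forward; pixel columns grow to the right and rows downward; lengths in m; the calibration is good to about 2 mm. A picture is of the moment at which its call begins. There is no depth.
- ctrl.close_job(): hands the job in, once; it reports no verdict.
The state is a dict: "t": time; "joint_positions": joint angles; "joint_vel": joint speeds; "joint_efforts": joint torques, N m; "position": TCP position; "tcp_rot": TCP orientation; "ft_force": force on the tool from outside, world axes, zero at the start; "moment": the same for the moment, N m; "gripper_width": finger opening in m.
Only numpy, scipy, OpenCV 4.12 (cv2) and the standard library are available. Lean on these libraries where they do the work, as an engineer would, in place of code of your own. Each camera call takes 0.05 s, during which the arm holds its last target. There are 200 camera calls.

## Working session

There is one attempt and no reset: what is moved stays moved. The work goes in short steps, Python scripts to look and compute and a shell command to move; the robot and the scene stay as the last step left them, time stands still between calls to the robot, and variables do not carry over. Pictures are saved under pics/ and viewed, about 8 in all and at most 12, crops included, and the job is handed in when it is done.

```bash
mkdir -p pics; ls
cat > h.py <<'E'
import numpy as np,cv2
from rig import ctrl
def snap(n,f):
    s=ctrl.snapshot(n);cv2.imwrite(f'pics/{f}.png',s['color'][:,:,::-1]);
    np.savez(f'pics/{f}.npz',**s);return s
def cam(s):
    R=cv2.Rodrigues(np.array(s['rvec'],float))[0];t=np.array(s['tvec'],float).ravel();return R,t,np.array(s['camera_matrix'],float)
def ray(s,uv,z):
    R,t,K=cam(s);d=R.T@np.linalg.inv(K)@np.array([uv[0],uv[1],1.]);c=-R.T@t
    return c+d*(z-c[2])/d[2]
def proj(s,P):
    R,t,K=cam(s);return cv2.projectPoints(np.array(P,float).reshape(-1,3),np.array(s['rvec'],float),t,K,None)[0].reshape(-1,2)
E
python3 - <<'E'
from h import *
a=snap('scene','s1');b=snap('top','t1')
im=np.hstack([a['color'],b['color']]);
for s in(a,b):R,t,K=cam(s);print(-R.T@t,R[2],K[0,0])
o=ctrl.get_obs();print(o['t'],o['position'],o['tcp_rot'],o['gripper_width'])
E
```

```text
pics
[0.91029629 0.24983605 0.73077651] [-0.49191604 -0.30068817 -0.81707113] 435.076193801699
[0.35765496 0.02664511 0.88399572] [ 0.1646899  -0.0298451  -0.98589376] 501.6363864599928
0.1 [0.13731076 0.5320927  0.23056926] [[-9.68227173e-01  2.50071163e-01 -7.45138385e-04]
 [ 2.50072029e-01  9.68226095e-01 -1.48641547e-03]
 [ 3.49752782e-04 -1.62552612e-03 -9.99998618e-01]] 0.08524007416559852
```

View pics/s1.png

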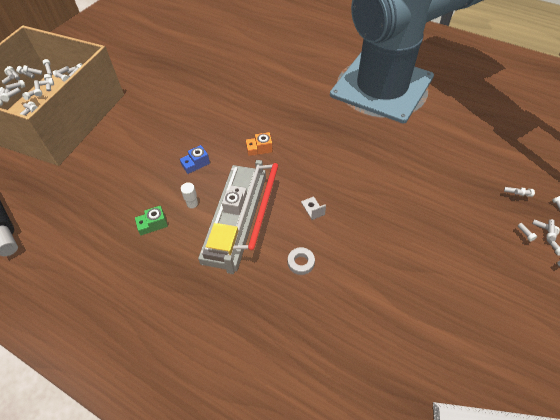

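View pics/t1.png

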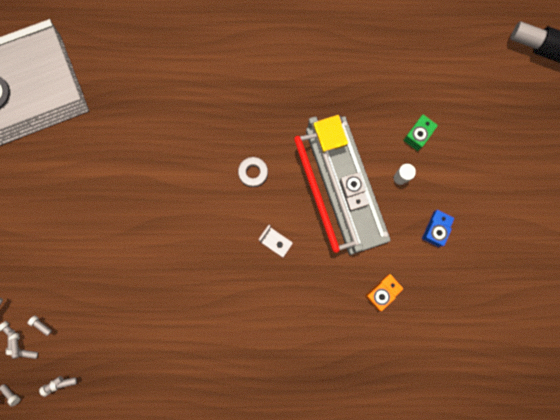

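Scene: steel block (233,197) in the track, with lookalikes blue (195,158), orange (260,143) and green (152,219). Top: steel block (355,190), lookalikes at blue (438,230), orange (384,293) and green (421,132). I choose the grey one in the track. Now a close crop and the pose measurement.

Run:
```python
from h import *
a=dict(np.load('pics/s1.npz'));b=dict(np.load('pics/t1.npz'))
for n,s in(('s',a),('t',b)):
    hsv=cv2.cvtColor(s['color'],cv2.COLOR_RGB2HSV);H,S,V=cv2.split(hsv)
    for c,m in(('red',((H<4)|(H>176))&(S>200)&(V>120)),('yel',(H>24)&(H<34)&(S>180)&(V>120))):
        m=m.astype(np.uint8);k,l,st,ce=cv2.connectedComponentsWithStats(m);i=1+np.argmax(st[1:,4]);m=(l==i).astype(np.uint8)
        cn=max(cv2.findContours(m,0,2)[0],key=cv2.contourArea);r=cv2.boxPoints(cv2.minAreaRect(cn))
        print(n,c,st[i],r.round(1).tolist(),[ray(s,p,.061 if c=='red' else .065)[:2].round(4).tolist() for p in r])
c1=cv2.resize(b['color'][105:265,285:400],None,fx=3.6,fy=3.6,interpolation=2)
c2=cv2.resize(a['color'][150:280,190:290],None,fx=4,fy=4,interpolation=2)
h=max(c1.shape[0],c2.shape[0]);im=np.hstack([cv2.copyMakeBorder(c,0,h-c.shape[0],0,0,0) for c in(c1[:, :],c2)])
im=im[:600,:];print(im.shape);cv2.imwrite('pics/c1.png',cv2.resize(im,(im.shape[1]*600//max(h,600),min(600,im.shape[0])))[:,:,::-1] if 0 else im[:,:800,::-1])
```

```text
Traceback (most recent call last):
ValueError: attempt to get argmax of an empty sequence
```

Run:
```python
from h import *
a=dict(np.load('pics/s1.npz'));b=dict(np.load('pics/t1.npz'))
for n,s in(('s',a),('t',b)):
    hsv=cv2.cvtColor(s['color'],cv2.COLOR_RGB2HSV);H,S,V=cv2.split(hsv)
    for c,m in(('red',((H<6)|(H>172))&(S>170)&(V>120)),('yel',(H>22)&(H<36)&(S>150)&(V>120))):
        m=m.astype(np.uint8);k,l,st,ce=cv2.connectedComponentsWithStats(m);i=1+np.argmax(st[1:,4]);m=(l==i).astype(np.uint8)
        cn=max(cv2.findContours(m,0,2)[0],key=cv2.contourArea);r=cv2.boxPoints(cv2.minAreaRect(cn))
        print(n,c,st[i],r.round(1).tolist(),[ray(s,p,.061 if c=='red' else .065)[:2].round(4).tolist() for p in r])
c1=cv2.resize(b['color'][105:265,285:400],None,fx=3.6,fy=3.6,interpolation=2)
c2=cv2.resize(a['color'][150:280,195:290],None,fx=4,fy=4,interpolation=2)
h=600;im=np.hstack([cv2.copyMakeBorder(c,0,h-c.shape[0],0,0,0) for c in(c1,c2)])
cv2.imwrite('pics/c1.png',im[:,:800,::-1])
```

```text
s red [249 163  29  87 495] [[247.1999969482422, 248.10000610351562], [273.0, 162.10000610351562], [278.70001220703125, 163.8000030517578], [252.8000030517578, 249.89999389648438]] [[0.6051, -0.0125], [0.4068, -0.0778], [0.4051, -0.0653], [0.603, -0.0018]]
s yel [206 226  31  25 521] [[205.8000030517578, 246.0], [210.60000610351562, 222.10000610351562], [236.3000030517578, 227.3000030517578], [231.60000610351562, 251.10000610351562]] [[0.6398, -0.0775], [0.5937, -0.1001], [0.5795, -0.0523], [0.6257, -0.0316]]
t red [294 136  46 117 933] [[292.3999938964844, 136.89999389648438], [299.8999938964844, 134.3000030517578], [340.5, 250.8000030517578], [333.1000061035156, 253.39999389648438]] [[0.6038, -0.0007], [0.6084, -0.0134], [0.4106, -0.0788], [0.4064, -0.0664]]
t yel [314 116  34  36 786] [[312.29998779296875, 122.9000015258789], [337.79998779296875, 114.4000015258789], [347.6000061035156, 143.8000030517578], [322.1000061035156, 152.3000030517578]] [[0.6274, -0.0345], [0.6428, -0.0783], [0.5909, -0.094], [0.5759, -0.0505]]
```

View pics/c1.png

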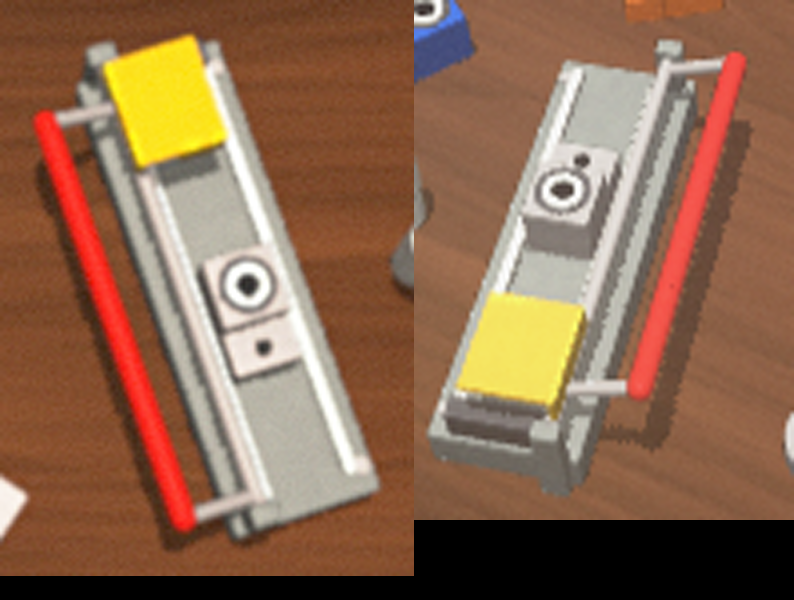

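Crop confirms it: grey block with its boss and seat facing the cover, track and cover as described. Now block and bystanders in the nest frame.

```bash
cat >> h.py <<'E'
yaw=np.radians(18.2);ex=np.array([np.cos(yaw),np.sin(yaw),0]);ey=np.array([-ex[1],ex[0],0]);O=np.array([.5435,-.0962,0])
def nest(p):d=np.asarray(p)-O;return np.array([d@ex,d@ey,d[2]])*1e3
def world(n):n=np.asarray(n)/1e3;return O+ex*n[0]+ey*n[1]+np.array([0,0,n[2]])
E
python3 - <<'E'
from h import *
a=dict(np.load('pics/s1.npz'));b=dict(np.load('pics/t1.npz'))
c1=lambda u,v:(285+u/3.6-.4,105+v/3.6-.4)
c2=lambda u,v:(195+(u-414)/4-.4,150+v/4-.4)
for n,s,p,z in(('seat',b,c1(248,285),.057),('seat s',a,c2(563,190),.057),('rear foot top L',b,c1(239,380),.045),('rear R',b,c1(301,362),.045),('boss front L',b,c1(201,264),.057),
 ('ring',b,(253,171),.016),('bracket',b,(277,242),.01),('socket',b,(406,172),.055),('orange',b,(384,293),.02),('blue',b,(438,230),.02),('railend R',b,c1(360,466),.032),('cov front edge',b,c1(185,155),.065)):
    w=ray(s,p,z);print(n,w.round(4),nest(w).round(1))
for x in(0,):print(world([-80,32,130]),world([23,32,130]))
E
```

```text
seat [ 0.5235 -0.1035  0.057 ] [-21.3  -0.7  57. ]
seat s [ 0.5213 -0.1027  0.057 ] [-23.1   0.7  57. ]
rear foot top L [ 0.4803 -0.1001  0.045 ] [-61.2  16.1  45. ]
rear R [ 0.4889 -0.1297  0.045 ] [-62.3 -14.7  45. ]
boss front L [ 0.5335 -0.0816  0.057 ] [-4.9 16.9 57. ]
ring [0.5544 0.0678 0.016 ] [ 61.6 152.4  16. ]
bracket [0.4294 0.0254 0.01  ] [-70.5 151.1  10. ]
socket [ 0.5445 -0.1942  0.055 ] [-29.6 -93.4  55. ]
orange [ 0.3414 -0.1569  0.02  ] [-211.     5.5   20. ]
blue [ 0.449  -0.2554  0.02  ] [-139.5 -121.7   20. ]
railend R [ 0.4409 -0.1588  0.032 ] [-117.1  -27.4   32. ]
cov front edge [ 0.5841 -0.0741  0.065 ] [45.5  8.3 65. ]
[ 0.45750752 -0.09078769  0.13      ] [ 0.55535464 -0.05861719  0.13      ]
```

```bash
python3 -m creep '[[[15,-30,0],[0,0,3],50],[[42,-84,0],[0,0,6],50],[[69,-138,0],[0,0,9],50],[[96,-192,-5],[0,0,12],50],[[123,-246,-10],[0,0,15],50],[[150,-300,-15],[0,0,18],50],[[177,-350,-20],[0,0,21],50],[[204,-404,-30],[0,0,24],50],[[231,-458,-40],[0,0,27],50],[[258,-510,-50],[0,0,30],50],[[285,-560,-60],[0,0,32.7],50],[[303,-595,-70],[0,0,32.7],50]]' 40
python3 -c "
from h import *
o=ctrl.get_obs();p=o['position'];print(o['t'],p,nest(p),o['tcp_rot'],o['gripper_width'],o['ft_force'],o['joint_positions'])
print((world([-85,32,130])-p)*1e3)"
```

```text
t: 1.3
position: [0.4003, 0.0129, 0.177]
tcp_rot: [[-0.95, -0.313, 0.001], [-0.313, 0.95, -0.002], [-0.0, -0.002, -1.0]]
ft_force: [1.0, 1.2, 0.4]
gripper_width: 0.0501
1.3 [0.40028048 0.01287759 0.17697832] [-101.98579974  148.35311713  176.97831521] [[-9.49688272e-01 -3.13195571e-01  8.48955806e-04]
 [-3.13196555e-01  9.49687071e-01 -1.54400757e-03]
 [-3.22666019e-04 -1.73221592e-03 -9.99998448e-01]] 0.05014540760865255 [1.03105461 1.1778982  0.38468017] [-2.46972569e-01  3.32037834e-02  1.94663618e+00 -1.40630447e-03
  1.16055239e+00 -2.13576560e+00]
[  52.47717638 -105.226951    -46.97831521]
```

```bash
python3 -m creep '[[[17,-35,-10],[0,0,0],50],[[35,-70,-25],[0,0,0],50],[[52,-105,-47],[0,0,0],50],[[52,-105,-72],[0,0,0],50],[[52,-105,-77],[0,0,0],50],[[52,-105,-77],[0,0,0],50]]'
python3 -c "
from h import *
o=ctrl.get_obs();p=o['position'];print(o['t'],nest(p),o['ft_force'])
w=snap('wrist','w1');t=snap('top','t2');a=snap('scene','s2')
c=cv2.resize(a['color'][130:270,190:300],None,fx=3,fy=3,interpolation=2)
d=np.hstack([cv2.resize(w['color'],(460,345)),cv2.resize(c,(330,345*1))]);cv2.imwrite('pics/c2.png',np.vstack([d,np.zeros((0,790,3),np.uint8)])[:,:,::-1])
"
```

```text
t: 1.9
position: [0.451, -0.0914, 0.0991]
tcp_rot: [[-0.95, -0.313, -0.002], [-0.313, 0.95, 0.0], [0.002, 0.001, -1.0]]
ft_force: [-0.3, 0.1, -0.3]
gripper_width: 0.0505
1.9 [-86.37518916  33.48373058  99.05932433] [-0.34614986  0.12418578 -0.29890315]
```

View pics/c2.png

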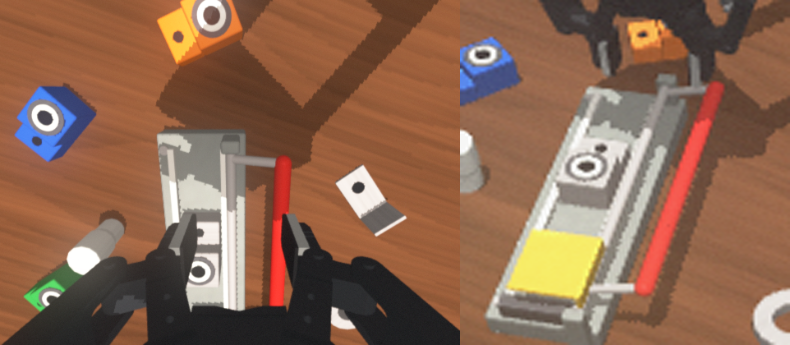

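The wrist view shows the fingers straddling the hinge shaft: left fingertip over the track at about (180,240), right one by the bar at about (290,240). Next, how thick the tip is and how it lines up with the bar.

```bash
python3 -c "
from h import *
w=dict(np.load('pics/w1.npz'));o=ctrl.get_obs();p=o['position'];
im=w['color'][160:380,180:420].copy();im=cv2.resize(im,None,fx=3,fy=3,interpolation=2)
for z in (.0,.005):
  for y in (-39.5,-32,-25,25,32,39.5):
    for x in(-11,11):
      q=p+ex*x/1e3+ey*y/1e3+np.array([0,0,z]);u=(proj(w,q)[0]-[180,160]+.5)*3
      cv2.circle(im,tuple(int(v) for v in u),2,(0,255,0) if z else (255,0,255),-1)
for y in(59.5,71.5):
  for x in(-110,-70,-30):
      u=(proj(w,world([x,y,61]))[0]-[180,160]+.5)*3;cv2.circle(im,tuple(int(v) for v in u),3,(0,255,255),-1)
cv2.imwrite('pics/c3.png',im[:600,:,::-1])
"
```

```text
(no output)
```

View pics/c3.png

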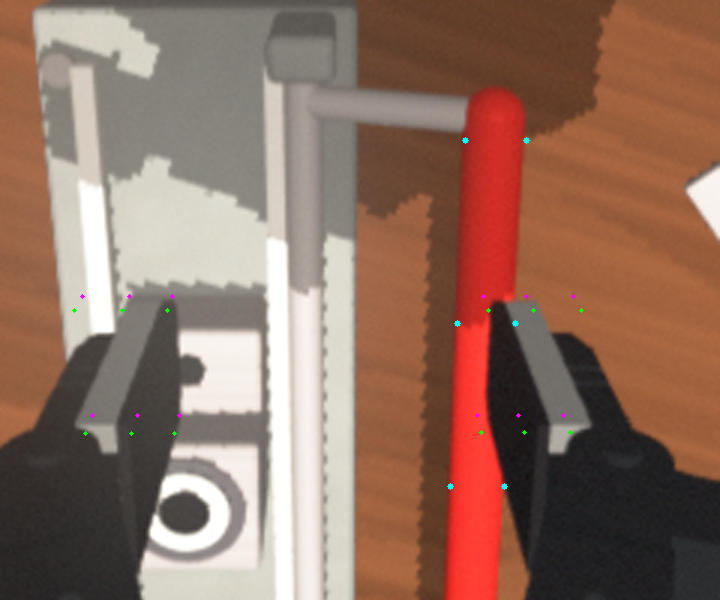

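Bar projections agree with the image to about 1 mm. The tip is about 7.6 mm thick, so opening 58 puts one tip on the bar axis and the other on the track's centre line. Pressing down next.

```bash
python3 -m creep '[[[0,-1,-10],[0,0,0],58],[[0,-1,-24],[0,0,0],58],[[0,-1,-29],[0,0,0],58],[[0,-1,-34],[0,0,0],58],[[0,-1,-39],[0,0,0],58],[[0,-1,-42],[0,0,0],58],[[0,-1,-42],[0,0,0],58]]'; python3 -m creep '[[[0,0,-5],[0,0,0],58],[[0,0,-10],[0,0,0],58],[[0,0,-13],[0,0,0],58],[[0,0,-13],[0,0,0],58]]'
python3 -c "
from h import *
o=ctrl.get_obs();p=o['position'];print(o['t'],nest(p),o['ft_force'],o['moment'])
w=snap('wrist','w2');a=snap('scene','s3')
c=cv2.resize(a['color'][130:270,190:300],(440,560),interpolation=2)
cv2.imwrite('pics/c4.png',np.hstack([c,cv2.resize(w['color'][:,150:420],(360,560))])[:,:,::-1])
"
```

```text
t: 2.75
position: [0.4527, -0.0923, 0.059]
tcp_rot: [[-0.949, -0.314, 0.002], [-0.314, 0.949, -0.002], [-0.002, -0.002, -1.0]]
ft_force: [-1.0, 2.1, 2.8]
gripper_width: 0.0582
t: 3.15
position: [0.4527, -0.0922, 0.0456]
tcp_rot: [[-0.949, -0.314, 0.002], [-0.314, 0.949, -0.001], [-0.001, -0.002, -1.0]]
ft_force: [0.2, 2.8, 3.7]
gripper_width: 0.0582
3.15 [-85.05792333  32.13455849  45.60694718] [0.21994546 2.78985695 3.67784821] [ 0.55525327  0.02073198 -0.02557167]
```

View pics/c4.png

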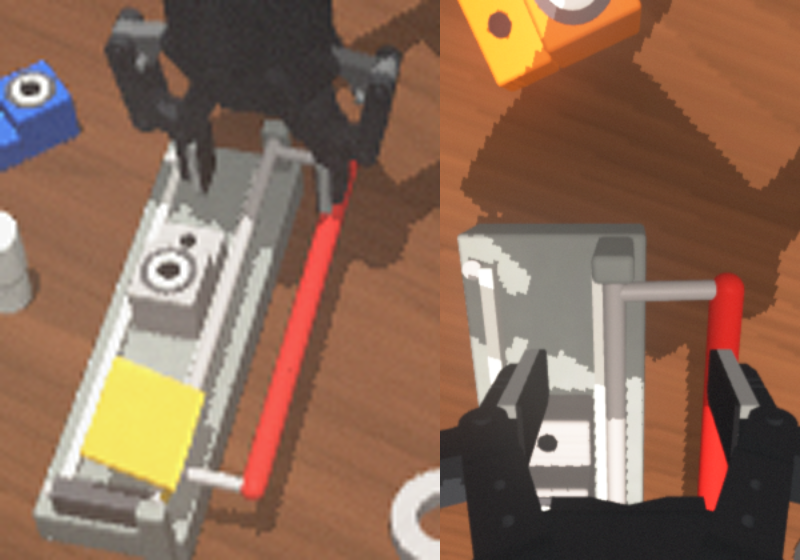

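The cover is rising and the right fingertip sits squarely on the bar; the left one is in the track behind the foot. Continuing down.

```bash
python3 -m creep '[[[0,0,-5],[0,0,0],58],[[0,0,-9],[0,0,0],58],[[0,0,-12],[0,0,0],58],[[0,0,-12],[0,0,0],58]]'
python3 -c "
from h import *
o=ctrl.get_obs();p=o['position'];print(o['t'],nest(p),o['ft_force'],o['moment'])
a=snap('scene','s4');t=snap('top','t4')
H,S,V=cv2.split(cv2.cvtColor(a['color'],cv2.COLOR_RGB2HSV));m=(((H<6)|(H>172))&(S>170)&(V>120)).astype(np.uint8)
k,l,st,ce=cv2.connectedComponentsWithStats(m);i=1+np.argmax(st[1:,4]);ys,xs=np.where(l==i)
for th in(.6,.7,.8,.9):
  A=.3576-th;q=[world([x,28+40*np.cos(A),47+40*np.sin(A)]) for x in(40,0)]
  print(th,[(u.round(1).tolist(),xs[ys==round(u[1])].mean().round(1)) for u in proj(a,q)])
c=cv2.resize(a['color'][130:270,190:300],(440,560),interpolation=2);d=cv2.resize(t['color'][105:265,285:375],(315,560),interpolation=2)
cv2.imwrite('pics/c5.png',np.hstack([c,d])[:,:,::-1])
"
```

```text
t: 3.65
position: [0.4532, -0.0932, 0.0339]
tcp_rot: [[-0.949, -0.314, 0.003], [-0.314, 0.949, -0.003], [-0.002, -0.004, -1.0]]
ft_force: [-0.5, -3.5, 5.4]
gripper_width: 0.0584
3.65 [-84.80865625  31.0844411   33.85006031] [-0.52035965 -3.51005084  5.38744093] [-0.30209105  0.05450219  0.06469694]
0.6 [([257.6, 235.1], np.float64(257.6)), ([262.6, 217.9], np.float64(262.5))]
0.7 [([257.1, 236.1], np.float64(257.5)), ([262.1, 219.0], np.float64(262.0))]
0.8 [([256.4, 237.0], np.float64(256.4)), ([261.4, 219.9], np.float64(261.6))]
0.9 [([255.6, 237.8], np.float64(256.6)), ([260.6, 220.7], np.float64(261.6))]
```

View pics/c5.png

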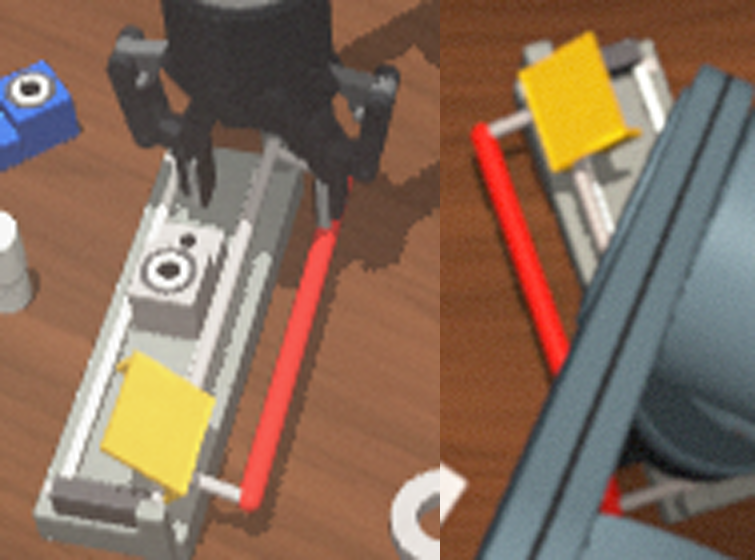

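```bash
python3 -c "
from h import *
a=dict(np.load('pics/s4.npz'));t=dict(np.load('pics/t4.npz'))
for th in(0.6,.7,.8,.9):
  c,s=np.cos(th),np.sin(th);y,z=-42,18;Y=y*c+z*s;Z=z*c-y*s
  P=[world([x,28+Y,47+Z]) for x in(45.5,98)];print(th,Z+22,proj(a,P).round(1).tolist(),proj(t,P).round(1).tolist())
print('obs scene (222.5,218),(215.2,242); top',(285+(625-440)/3.5,105+133/3.5),(285+152/3.5,105+32/3.5))
"
```

```text
0.6 60.57102495096569 [[221.2, 217.4], [212.5, 241.8]] [[340.2, 143.4], [329.8, 114.4]]
0.7 62.824302235103815 [[223.1, 217.1], [214.5, 241.5]] [[338.1, 143.8], [327.7, 114.7]]
0.8 64.66967658602894 [[225.2, 216.9], [216.6, 241.4]] [[335.8, 144.2], [325.4, 115.0]]
0.9 66.08870963322627 [[227.5, 216.8], [218.9, 241.4]] [[333.4, 144.8], [323.0, 115.5]]
obs scene (222.5,218),(215.2,242); top (337.85714285714283, 143.0) (328.42857142857144, 114.14285714285714)
```

The cover measures about 0.70 rad, so the tips are 5.7 mm above the TCP. Pressing 5 mm more gives about 0.84 rad, then I push.

```bash
python3 -m creep '[[[0,1,-3],[0,0,0],58],[[0,1,-5],[0,0,0],58],[[0,1,-5],[0,0,0],58]]'; python3 -m creep '[[[5,1.6,0],[0,0,0],58],[[10,3.3,0],[0,0,0],58],[[15,4.9,0],[0,0,0],58],[[20,6.6,0],[0,0,0],58],[[25,8.2,0],[0,0,0],58],[[30,9.9,0],[0,0,0],58],[[35,11.5,0],[0,0,0],58],[[40,13.2,0],[0,0,0],58],[[45,14.8,0],[0,0,0],58],[[45,14.8,0],[0,0,0],58]]'
python3 -c "
from h import *
o=ctrl.get_obs();p=o['position'];print(o['t'],nest(p),o['ft_force'],o['moment'])
a=snap('scene','s5');w=snap('wrist','w5')
c=cv2.resize(a['color'][130:270,190:300],(440,560),interpolation=2);
cv2.imwrite('pics/c6.png',np.hstack([c,cv2.resize(w['color'][:,150:420],(360,560))])[:,:,::-1])
"
```

```text
t: 4.05
position: [0.454, -0.0933, 0.0296]
tcp_rot: [[-0.949, -0.315, 0.005], [-0.315, 0.949, -0.005], [-0.003, -0.006, -1.0]]
ft_force: [-0.4, -3.9, 6.9]
gripper_width: 0.058
t: 5.05
position: [0.4978, -0.0781, 0.0293]
tcp_rot: [[-0.949, -0.315, 0.001], [-0.315, 0.949, -0.004], [-0.0, -0.004, -1.0]]
ft_force: [-2.7, 0.2, 5.8]
gripper_width: 0.0579
5.05 [-37.7856043   31.49320547  29.27375076] [-2.7205235  0.1822176  5.7578201] [0.04788377 0.53316485 0.10794683]
```

View pics/c6.png

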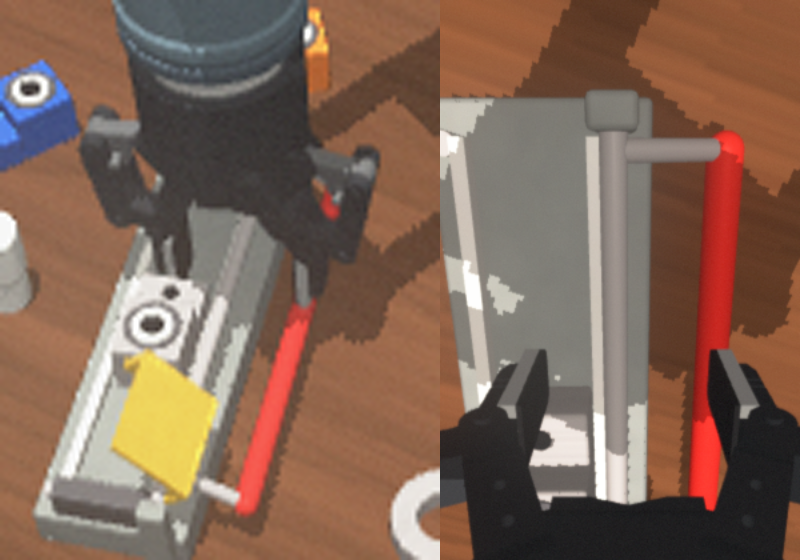

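The block is moving with the finger and the cover is well open (corner at about (150,352) in the crop). Pushing on.

```bash
python3 -m creep '[[[5,1.6,0],[0,0,0],58],[[10,3.2,0],[0,0,0],58],[[15,4.8,0],[0,0,0],58],[[20,6.5,0],[0,0,0],58],[[25,8.1,0],[0,0,0],58],[[30,9.7,0],[0,0,0],58],[[35,11.3,0],[0,0,0],58],[[40,13,0],[0,0,0],58],[[45,14.6,0],[0,0,0],58],[[49,15.9,0],[0,0,0],58],[[51,16.5,0],[0,0,0],58],[[51,16.5,0],[0,0,0],58]]'
python3 -c "
from h import *
o=ctrl.get_obs();p=o['position'];print(o['t'],nest(p),o['ft_force'],o['moment'])"
```

```text
t: 6.35
position: [0.547, -0.0614, 0.029]
tcp_rot: [[-0.949, -0.316, -0.002], [-0.316, 0.949, -0.004], [0.003, -0.003, -1.0]]
ft_force: [-3.6, -2.0, 6.2]
gripper_width: 0.0579
6.35 [14.22149477 31.92300065 28.96600134] [-3.6443968  -1.97871806  6.17041047] [-0.06740505  0.77784212  0.08050061]
```

```bash
python3 -m creep '[[[3,1,0],[0,0,0],58],[[5,1.6,0],[0,0,0],58],[[7,2.3,0],[0,0,0],58],[[8,2.6,0],[0,0,0],58],[[8,2.6,0],[0,0,0],58]]'; python3 -m creep '[[[1,0.3,0],[0,0,0],58],[[2,0.6,0],[0,0,0],58],[[2,0.6,0],[0,0,0],58]]'
python3 -c "
from h import *
o=ctrl.get_obs();p=o['position'];print(o['t'],nest(p),o['ft_force'],o['moment'])
"
```

```text
t: 6.85
position: [0.553, -0.0588, 0.0287]
tcp_rot: [[-0.949, -0.316, -0.006], [-0.316, 0.949, -0.003], [0.007, -0.001, -1.0]]
ft_force: [-4.8, -0.7, 7.5]
gripper_width: 0.0581
t: 7.15
position: [0.5532, -0.0587, 0.0286]
tcp_rot: [[-0.949, -0.317, -0.01], [-0.317, 0.949, -0.004], [0.011, -0.001, -1.0]]
ft_force: [-6.3, -3.3, 7.2]
gripper_width: 0.0579
7.15 [20.93406933 32.62679947 28.62575694] [-6.26599105 -3.26256035  7.16575832] [-0.39617931  0.91343611  0.00742951]
```

```bash
python3 -m creep '[[[2,0.6,0],[0,0,0],58],[[4,1.2,0],[0,0,0],58],[[5,1.6,0],[0,0,0],58],[[5,1.6,0],[0,0,0],58],[[5,1.6,0],[0,0,0],58]]'
python3 -c "
from h import *
o=ctrl.get_obs();p=o['position'];print(o['t'],nest(p),o['ft_force'],o['moment'])
a=snap('scene','s6');w=snap('wrist','w6')
c=cv2.resize(a['color'][150:270,190:300],(515,560),interpolation=2);
for x in (90,34): print(x,((proj(a,[world([x,y,z]) for y,z in((-17,57),(17,57),(0,45))])-[190,150])*4.67).round().tolist())
cv2.imwrite('pics/c7.png',np.hstack([c,cv2.resize(w['color'][:,180:380],(280,560))])[:,:,::-1])
"
```

```text
t: 7.65
position: [0.556, -0.0575, 0.0285]
tcp_rot: [[-0.948, -0.317, -0.014], [-0.317, 0.948, -0.004], [0.015, 0.001, -1.0]]
ft_force: [-6.4, -4.0, 8.5]
gripper_width: 0.0581
7.65 [23.9984467  32.8923043  28.48719611] [-6.40685147 -4.01977781  8.4993518 ] [-0.47498677  1.06745073 -0.01517215]
90 [[71.0, 441.0], [156.0, 456.0], [118.0, 464.0]]
34 [[114.0, 324.0], [195.0, 338.0], [158.0, 347.0]]
```

View pics/c7.png

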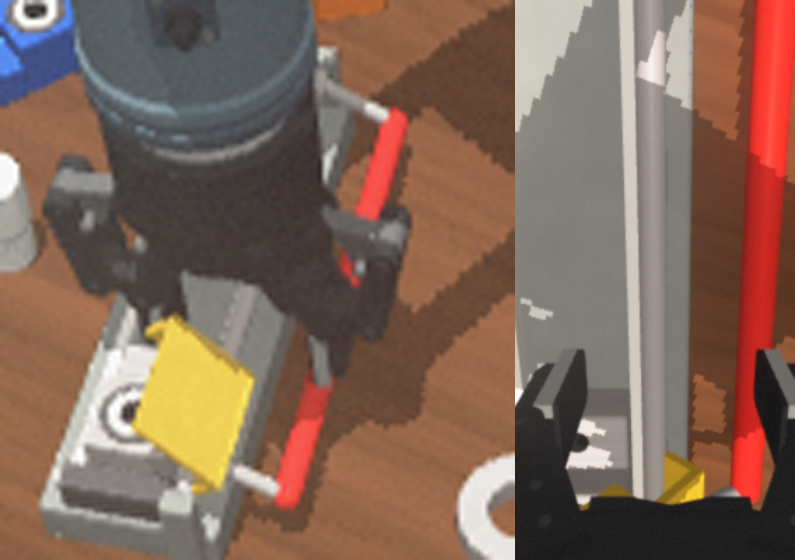

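```bash
python3 -m creep '[[[2,0.6,0],[0,0,0],58],[[4,1.2,0],[0,0,0],58],[[6,2,0],[0,0,0],58],[[8,2.6,0],[0,0,0],58],[[8,2.6,0],[0,0,0],58],[[8,2.6,0],[0,0,0],58]]'
python3 -c "
from h import *
o=ctrl.get_obs();p=o['position'];print(o['t'],nest(p),o['ft_force'],o['moment'])
a=snap('scene','s7');b=dict(np.load('pics/s6.npz'))
c=[cv2.resize(q['color'][205:265,195:255],(400,400),interpolation=2) for q in(b,a)]
cv2.imwrite('pics/c8.png',np.hstack(c)[:,:,::-1])
"
```

```text
t: 8.35
position: [0.5565, -0.0571, 0.0284]
tcp_rot: [[-0.948, -0.317, -0.029], [-0.317, 0.948, -0.007], [0.03, 0.003, -1.0]]
ft_force: [-23.4, -13.5, 20.9]
gripper_width: 0.0578
8.35 [24.54987834 33.04656509 28.37478769] [-23.38135631 -13.45454179  20.92824538] [-2.30874634  3.67839193 -0.71185954]
```

View pics/c8.png

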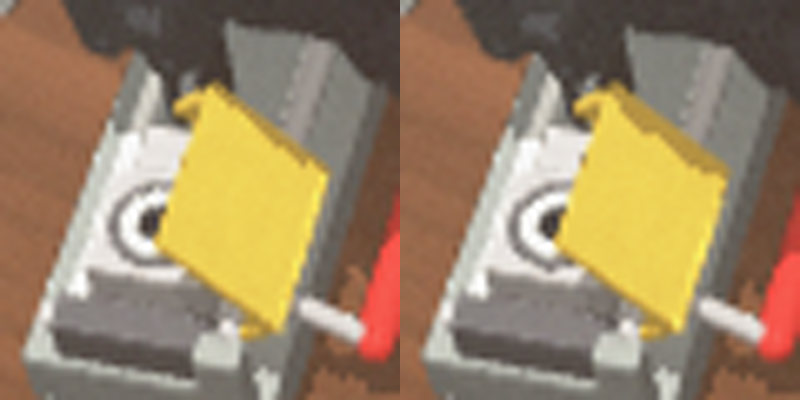

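27 N along the track with only 0.5 mm of advance, and the picture did not change: the block is against the stop. First I check the seat position, then back off along the track with the cover still held, and lift.

```bash
python3 -c "
from h import *
a=dict(np.load('pics/s7.npz'))
print('seat',nest(ray(a,(195+152/6.67-.4,205+226/6.67-.4),.057)))"
python3 -m creep '[[[-3,-1,0],[0,0,0],58],[[-7,-2.3,0],[0,0,0],58],[[-12,-4,0],[0,0,0],58],[[-17,-5.6,0],[0,0,0],58],[[-17,-5.6,0],[0,0,0],58]]'
python3 -m creep '[[[0,0,5],[0,0,0],58],[[0,0,10],[0,0,0],58],[[0,0,15],[0,0,0],58],[[0,0,20],[0,0,0],58],[[0,0,25],[0,0,0],58],[[0,0,30],[0,0,0],58],[[0,0,40],[0,0,0],58],[[0,0,60],[0,0,0],58],[[0,0,90],[0,0,0],58],[[-30,-10,120],[0,0,0],58],[[-70,-20,140],[0,0,0],58],[[-110,-30,150],[0,0,0],58]]'
python3 -c "
from h import *
o=ctrl.get_obs();p=o['position'];print(o['t'],nest(p),o['ft_force'])
a=snap('scene','s8');t=snap('top','t8')
c=cv2.resize(a['color'][150:270,190:300],(480,524),interpolation=2);d=cv2.resize(t['color'][105:265,285:380],(311,524),interpolation=2)
print(nest(world([0,0,0])),[ (proj(t,world([x,0,z]))[0]-[285,105]).round(1)*3.27 for x,z in((73,57),(34,45),(56,57))])
cv2.imwrite('pics/c9.png',np.hstack([c,d])[:,:,::-1])
"
```

```text
seat [73.57550489  0.87752096 57.        ]
t: 8.9
position: [0.5406, -0.063, 0.0292]
tcp_rot: [[-0.948, -0.316, -0.026], [-0.316, 0.949, -0.007], [0.027, 0.002, -1.0]]
ft_force: [1.9, -0.8, 6.7]
gripper_width: 0.0581
t: 10.1
position: [0.4303, -0.0935, 0.1812]
tcp_rot: [[-0.948, -0.317, -0.023], [-0.317, 0.948, -0.008], [0.025, -0.0, -1.0]]
ft_force: [0.1, -1.6, 1.0]
gripper_width: 0.0578
10.1 [-106.6959611    37.8894199   181.24604889] [ 0.05730247 -1.57702657  0.99459859]
[0. 0. 0.] [array([162.519,  90.252]), array([184.101, 164.808]), array([173.31 , 120.336])]
```

View pics/c9.png

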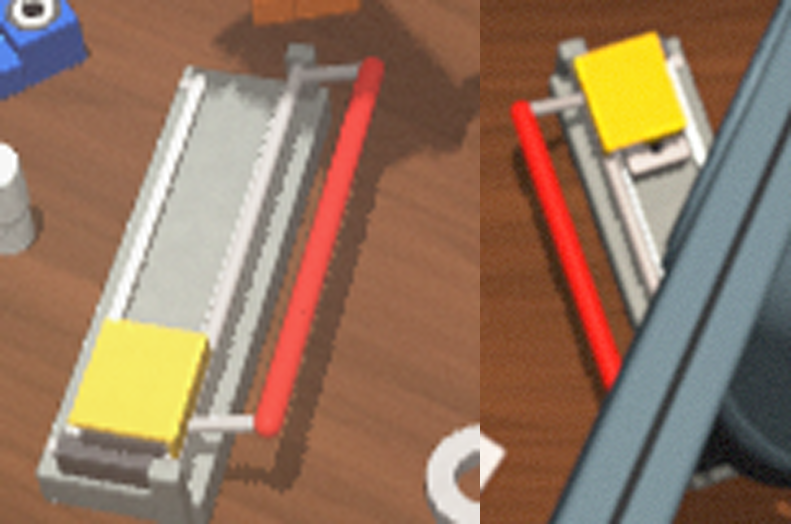

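The cover is down over the block and the foot shows behind it. A numeric check: cover outline against the shut one at the start, and the foot's rear edge.

```bash
python3 -c "
from h import *
L=lambda f:dict(np.load(f'pics/{f}.npz'))
for f in('s1','s8','t1','t8'):
  s=L(f);H,S,V=cv2.split(cv2.cvtColor(s['color'],cv2.COLOR_RGB2HSV))
  m=((H>22)&(H<36)&(S>150)&(V>120)).astype(np.uint8);k,l,st,ce=cv2.connectedComponentsWithStats(m);i=1+np.argmax(st[1:,4]);print(f,st[i],ce[i].round(1))
t=L('t8');g=cv2.cvtColor(t['color'],cv2.COLOR_RGB2GRAY)
for y in(-8,5,10):
  xs=np.arange(24,46,1.);P=proj(t,[world([x,y,45]) for x in xs]).astype(np.float32)
  print(y,dict(zip(xs.astype(int).tolist(),cv2.remap(g,P[:,0].reshape(-1,1),P[:,1].reshape(-1,1),1).ravel().tolist())))
t=L('t1');g=cv2.cvtColor(t['color'],cv2.COLOR_RGB2GRAY)
xs=np.arange(-72,-50,1.);P=proj(t,[world([x,5,45]) for x in xs]).astype(np.float32)
print('start',dict(zip(xs.astype(int).tolist(),cv2.remap(g,P[:,0].reshape(-1,1),P[:,1].reshape(-1,1),1).ravel().tolist())))
"
```

```text
s1 [206 226  31  25 521] [220.9 237.4]
s8 [214 240  12  10  44] [219.7 244.8]
t1 [314 116  34  36 786] [330.3 133. ]
t8 [314 116  34  35 779] [330.3 132.9]
-8 {24: 181, 25: 181, 26: 181, 27: 179, 28: 175, 29: 163, 30: 143, 31: 118, 32: 90, 33: 86, 34: 94, 35: 135, 36: 178, 37: 208, 38: 230, 39: 231, 40: 231, 41: 230, 42: 223, 43: 205, 44: 181, 45: 150}
5 {24: 179, 25: 179, 26: 180, 27: 180, 28: 170, 29: 155, 30: 130, 31: 105, 32: 86, 33: 81, 34: 104, 35: 140, 36: 183, 37: 213, 38: 232, 39: 236, 40: 235, 41: 220, 42: 202, 43: 167, 44: 135, 45: 112}
10 {24: 180, 25: 182, 26: 182, 27: 181, 28: 177, 29: 168, 30: 148, 31: 122, 32: 96, 33: 90, 34: 104, 35: 140, 36: 186, 37: 214, 38: 233, 39: 236, 40: 236, 41: 234, 42: 229, 43: 213, 44: 191, 45: 160}
start {-72: 178, -71: 179, -70: 180, -69: 181, -68: 183, -67: 179, -66: 172, -65: 159, -64: 137, -63: 111, -62: 108, -61: 115, -60: 162, -59: 202, -58: 224, -57: 236, -56: 236, -55: 234, -54: 230, -53: 220, -52: 216, -51: 214}
```

Top view: cover outline same as shut (centre 330.3, 132.9 against 330.3, 133.0). Foot's rear edge at nest x ≈ 35 mm (home is 34 mm, calibration about 2 mm). Handing in.

```bash
python3 -c "
from rig import ctrl
print(ctrl.close_job())"
```

```text
the job is handed in; nothing more can be done
None
```

The block is home against the end stop and the cover has sprung shut over it. I handed the job in at about 10 s of the 42 s allowed.

**What I did:** With the gripper open 58 mm, one fingertip pressed the red bar down. The cover measured about 0.70 rad, then I pressed about 4 mm further, to roughly 0.8 rad (not re-measured). The other fingertip pushed the block about 95 mm along the track. At the stop the push rose to about 27 N with only 0.5 mm more travel. I then backed the finger off the block while still holding the bar, and lifted away.

**Last checks:**
- **Cover:** in the top view its outline matches the shut position at the start, to within 0.1 px.
- **Block:** the round seat measured at nest x = 73.6 mm (expected about 73). The foot's rear edge measured about 35 mm (expected 34). The finger's own position suggested about 35.5 mm. All are within the 2 mm calibration.
- **Wrist force:** the highest reading I took was about 34 N, at the stop; after retreating it was back near zero.

**Failed or not checked:**
- **Scene-view cover check:** the colour mask for the same cover check in the scene view failed, catching only 44 of about 520 pixels, so that check rests on the top view.
- **Vertical force:** it rose to 21 N during the final push. I took this for friction at the fingertip and did not check it further; it fell back to 6.7 N when I backed off.
- **Bystanders:** I did not re-measure the socket, bearing and bracket at the end. All moves were planned clear of them.

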